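# Show the hidden oil hole to the inspection camera with a mirror

### The job

Push the turned shaft along the vee stand until you feel it seat against the stop screw, without rolling it over. Then pick up the inspection mirror by its grip and hold it under the shaft's collar, the middle of the glass about 80 mm straight below the oil hole, angled so that the camera on the column sees the hole reflected near the middle of the glass. Finish holding it still there, in the gripper alone; keep the mirror off the shaft and leave the other things on the bench where they are.

Things in the scene. Friction and masses are not known exactly. Their poses are not given: they have to be found in the camera images.
- stand: Steel vee stand, fixed: base plate 300 x 100 x 15 mm (x = -145 to 155), uprights 14 mm thick, 52 wide (feet 70) at x = -65 and 65, vees on top; stop plate at x = 129 to 145, 183 tall. Origin on the bench below the middle between the uprights; x along the shaft to the stop, z up. Between uprights and between base plate and shaft the space is clear.
- stop (a point): Tip of the stop screw on the shaft's axis line, at (105, 0, 165) mm in the stand's frame; the shaft seats when its end face meets it.
- shaft: Turned aluminium shaft lying loose in the vees: 210 mm long, 24 mm diameter, collar 44 mm in diameter, 40 mm long with its shoulders, at its middle. 0.3 to 0.5 kg, slides with 2 to 6 N. Origin on its axis at the middle, 165 mm above the bench; x along the axis to the stop, z up while the oil hole is at the bottom. Starts 12 to 35 mm short of the stop.
- push_end (a point): Centre of the shaft's end face on the robot's side, the face to push on (24 mm diameter, at x = -105 mm on the shaft). When seated it still stands 33 mm out of the near upright.
- stop_end (a point): Centre of the shaft's other end face, that meets the stop screw (x = +105 mm on the shaft).
- mark (a point): The oil hole, a dark 9 mm hole in a bright ring on the underside of the collar, at (0, 0, -22) mm on the shaft; when the shaft is seated it lies at (0, 0, 143) mm in the stand's frame.
- mirror: Inspection mirror on the bench, glass up, 140 g. Rubber grip 110 x 20 x 22 mm (long, wide, high), rod 6 to 8 mm thick from x = 55 mm, swivel head 50 x 44 x 5 mm. Origin: middle of the grip's underside; x along the grip to the head, z out of the grip's top. Centre of mass about 30 mm ahead of the origin. Take it across the 20 mm width from above, at x = 20 to 40 mm.
- glass (a point): Centre of the reflecting glass (44 x 38 mm), about 172 mm ahead of the mirror's origin along x and 24 mm above its underside. Its z axis is the glass's normal, out of the reflecting side; its x points away from the grip, along the grip when the head angle is 0.
- mirror_head (a joint): Angle of the swivel head on the rod (rad), 0.08 to 0.42 at the start; 0: the glass lies parallel to the grip; growing: the glass tips to face away from the grip, about the mirror's y axis. Stiff (0.08 N m): it keeps its angle in use, so the grip is tilted to suit.
- camera: Inspection camera with white ring light on a column (foot 92 mm across), fixed, 325 mm tall. Origin on the bench at the stand's origin, not at the column; its y points horizontally from there to the camera (lens 205 mm, column 320 mm out), at most 26 degrees either way from the stand's y. It looks 35 degrees down, at viewspot.
- lens (a point): Centre of the camera's front lens, 206 mm above the bench and 250 mm from viewspot.
- viewspot (a point): Point in the air on which the camera is focused and where the middle of the glass belongs: 80 mm straight below where the oil hole is when the shaft is seated, at (0, 0, 63) mm in the stand's frame.
- sight (a point): Point in the air on the straight line from lens to seated oil hole, 107 mm from viewspot on the line that halves the angle between lens and hole there. With the glass at the viewspot its normal must pass through this point; how far it passes by is how far from the glass's middle the hole appears.
- caliper: digital caliper lying flat, 160 x 60 mm; a bystander, to be left alone.
- collet: spring collet, steel, 33 mm across, 40 mm tall; a bystander, to be left alone.
- bushing: brass bushing, 40 mm across, 28 mm tall; a bystander, to be left alone.
- flange: small turned flange, 64 mm across, 34 mm tall; a bystander, to be left alone.
- hexdriver: screwdriver lying flat, 190 mm long; a bystander, to be left alone.
- oilcan: small white oil bottle, 48 mm across, 130 mm tall; a bystander, to be left alone.
- insertbox: grey plastic insert box, 75 x 50 x 18 mm; a bystander, to be left alone.
Not all that is in view belongs to the job. What is meant by the shaft is not brown or green, and is the larger of those in its own colour.

How it is judged:
By the outcome, as a careful person would: the job done as asked, in the order asked, and still so for the second after the job is handed in, while the arm keeps its last pose, push and grip.
It also fails if it takes over 58 s, if anything falls off the work surface, if the arm or the gripper's body presses on something with over 40 N, if the wrist force passes 120 N, or if a joint passes its speed limit or range.

### The arm

A 6-joint arm with a two-finger parallel gripper is mounted at the origin on the work surface. World frame = base frame: x ahead of the robot, y to its left, z up, the work surface at z = 0. Lengths are in mm, angles in rad, forces in N, time in s.
With the tool pointing down it reaches from about 350 to 975 mm from the base axis. Payload 17.4 kg.
Tool frame: the origin (TCP) lies midway between the tips of the shut fingers; the grasp point (between the pads) lies 19 mm behind it (robot.hold_point_z is the distance from the TCP to the grasp point, in mm); z points along the fingers, y is the line along which they close (so a half turn about z gives the same grasp; the last joint's range is limited). The gripper opens to 85 mm and grips with 20 to 120 N. Pads are 22 mm wide; open, the fingers measure 114 mm over their backs; the gripper's body (76 mm by 85 mm) begins 54 mm behind the grasp point. The pads swing forward as they close: fully open they stand 13 mm farther back than shut.
Start: joints at [1.102, 0.116, 1.442, -0, 1.584, -0.038], TCP at [281.887, 613.329, 231.303] pointing down, gripper open.
Joint ranges: [-2.83, 2.83], [-0.83, 2.19], [0.07, 2.5], [-1.14, 4.28], [0.01, 3], [-2.97, 2.97]. Speed limits (rad/s): [1.89, 1.89, 2.22, 3.14, 3.14, 3.14].

### API

Orientations are given as a 3x3 rotation matrix whose columns are the frame's x, y, z axes.
In Python, from workcell import robot gives the robot as it stands.
- The arm moves only by the tool step_arm, never from a script. Its argument "increments" is a list of rows, each a list of 2 entries, a list of its own where there are three numbers: the shift along the tool's x, y, z in m, then the turn, a rotation vector about the tool's x, y, z in degrees. A call has exactly 8 rows; each row shifts and turns the commanded pose from where the row before left it, along the tool's axes as they then stand; what a row does not reach is not made up. A row lasts 1/8 s, in which the tool goes at most 62.5 mm and 10.7 degrees, less where a joint would pass 70% of its speed; a pose out of reach is approached as far as the arm can. A call is refused whole if a number of a shift passes 0.0625 or a number of a turn 10.7, either way. A call with a gripper value outside its range is refused whole. "hand" is the opening, from 0 (shut) to 1 (fully open), set as the call begins (left out, the last holds). The fingers move at their own pace and stop on an object; the grip force is fixed at half the most. Time passes only in rows, so rows that do not move let the fingers close, or fill a call up. It gives the time, the measured TCP pose, the force, the opening and the grip force at its end, in the units of the state.
- robot.sense(): the state, without advancing time (a new reading comes with each control period).
- robot.snapshot(name): name is "scene" or "top" or "wrist"; returns a dict with "frame" (384x512x3 uint8, blue, green, red), "depth" (384x512 float32, mm along the optical axis (not along the pixel's ray), 0 where there is no reading), "mtx" (3x3 intrinsics, pixels), "cam_to_world" (4x4, takes a point from camera to world coordinates). Camera axes: x right, y up, looking along -z (the intrinsics and any distortion apply to the point x, -y, -z); pixel columns grow to the right and rows downward; lengths in mm; the calibration is good to about 2 mm. A picture is of the moment at which its call begins.
- robot.finish_job(): hands the job in; it is judged then, once.
Trained networks look in a picture, given as the dict that the camera call returned (one of the last four; its "shot" number tells which), for a name from the list of things; names that differ only in an ending like _2 or _b are one class to them, and where a whole thing is asked for, a point or a joint stands for the part that bears it (a point fixed in the world has none). Each returns a list of dicts, best first, with "score" (0 to 1); they miss things now and then, are a little off and sometimes report something else, mostly with a low value. They report only what shows in the picture. A call takes as long as a camera call. They do not tell look-alikes from the thing itself.
- robot.search_frame(label, picture): "uv" ([column, row] in pixels, amid what is visible of it).
- robot.outline_of(label, picture): "mask" (384x512 bool, what is visible of it) and "uv" ([column, row] in pixels, amid what is visible of it).
The state is a dict: "time_s": time; "joints": joint angles; "joint_velocities": joint speeds; "joint_torque": joint torques, N m; "position": TCP position; "tool_rot": TCP orientation; "force": force on the tool from outside, world axes, zero at the start; "torque": the same for the moment, N m; "width": finger opening in mm; "grasp_force": force on a finger pad.
Only numpy, scipy, OpenCV 4.12 (cv2) and the standard library are available. Lean on these libraries where they do the work, as an engineer would, in place of code of your own. Each camera call takes 0.05 s, during which the arm holds its last target. There are 200 camera calls.

## Working session

There is one attempt and no reset: what is moved stays moved. The work goes in short steps, Python scripts to look and compute and a tool call to move; the robot and the scene stay as the last step left them, time stands still between calls to the robot, and variables do not carry over. Pictures are saved under pics/ and viewed, at most 10 in all, crops included, and the job is handed in when it is done.

Besides the shell and the picture viewer there is one more tool, called by a JSON object that holds its "name" and its "arguments". step_arm: Moves the arm, as the interface text tells. Its arguments: {"type":"object","properties":{"increments":{"type":"array","items":{"type":"array"}},"hand":{"type":"number"}},"required":["increments"]}

```bash
mkdir -p pics; ls; cat > h.py <<'E'
import numpy as np,cv2
from workcell import robot
def pt(p,uv,d=None):
    u,v=uv;K=p["mtx"]
    if d is None:
        d=p["depth"][int(v),int(u)]
    x=(u-K[0,2])/K[0,0]*d;y=(v-K[1,2])/K[1,1]*d
    return (p["cam_to_world"]@np.array([x,-y,-d,1]))[:3]
def cloud(p):
    d=p["depth"].astype(float);v,u=np.indices(d.shape);K=p["mtx"]
    X=np.stack([(u-K[0,2])/K[0,0]*d,-(v-K[1,2])/K[1,1]*d,-d,np.ones_like(d)],-1)@p["cam_to_world"].T
    X=X[...,:3];X[d==0]=np.nan;return X
np.set_printoptions(precision=3,suppress=True)
E
python3 - <<'E'
from h import *
import pickle
r={}
for n in("scene","top"):
    p=robot.snapshot(n);r[n]=p;cv2.imwrite(f"pics/{n}0.png",p["frame"])
    for l in("stand","shaft","push_end","mirror","glass","camera","lens","mark"):
        print(n,l,[(np.round(a["uv"]),round(float(a["score"]),2),np.round(pt(p,a["uv"]))) for a in robot.search_frame(l,p)[:4]])
pickle.dump(r,open("p0.pkl","wb"))
cv2.imwrite("pics/both0.png",cv2.resize(np.vstack([r["scene"]["frame"],r["top"]["frame"]]),None,fx=.78,fy=.78))
print(robot.sense())
E
```

```text
pics
scene stand [(array([322., 217.]), 0.6, array([647., 134.,  85.])), (array([323., 176.]), 0.15, array([577., 147., 173.]))]
scene shaft [(array([212., 201.]), 0.7, array([ 425., -156.,   14.])), (array([323., 172.]), 0.62, array([559., 153., 175.])), (array([397., 236.]), 0.59, array([693., 338.,  26.])), (array([350., 173.]), 0.48, array([356., 310.,  24.]))]
scene push_end [(array([395., 240.]), 0.93, array([697., 334.,  18.])), (array([349., 174.]), 0.8, array([356., 306.,  20.])), (array([210., 199.]), 0.6, array([ 431., -162.,   26.])), (array([316., 172.]), 0.55, array([556., 134., 174.]))]
scene mirror [(array([170., 229.]), 0.58, array([ 547., -288.,   18.]))]
scene glass [(array([221., 232.]), 0.49, array([ 586., -143.,   22.])), (array([319., 173.]), 0.49, array([560., 140., 172.]))]
scene camera [(array([405., 142.]), 0.56, array([511., 405., 221.]))]
scene lens [(array([407., 140.]), 0.72, array([508., 413., 223.]))]
scene mark [(array([395., 238.]), 0.89, array([696., 332.,  26.])), (array([319., 173.]), 0.82, array([557., 142., 170.])), (array([208., 198.]), 0.7, a
[... 1202 characters left out ...]
ray([139., 153.]), 0.64, array([679., 340.,  35.])), (array([303., 242.]), 0.61, array([ 408., -159.,   42.])), (array([196., 193.]), 0.55, array([536., 138., 182.]))]
{'time_s': 0.9, 'joints': array([ 1.102,  0.116,  1.442,  0.   ,  1.584, -0.038]), 'joint_velocities': array([-0.002, -0.001, -0.   ,  0.   , -0.   , -0.001]), 'joint_torque': array([  0.001, -73.176, -63.262,   0.   ,   0.001,   0.   ]), 'position': array([281.884, 613.335, 231.333]), 'tool_rot': array([[-0.909,  0.418,  0.   ],
       [ 0.418,  0.909,  0.   ],
       [ 0.   ,  0.   , -1.   ]]), 'force': array([-0.034,  0.415,  0.526]), 'torque': array([ 0.009, -0.008,  0.046]), 'grasp_force': 0.0, 'width': 85.63779764110824}
```

View pics/both0.png

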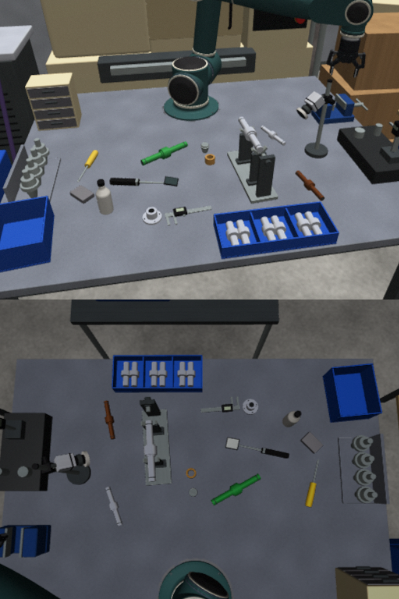

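```bash
python3 - <<'E'
from h import *
import pickle
r=pickle.load(open("p0.pkl","rb"))
a=cv2.resize(r["top"]["frame"][120:300,60:350],None,fx=2.7,fy=2.7,interpolation=cv2.INTER_CUBIC);cv2.imwrite("pics/crop1.png",a)
for n in r:
    p=r[n];X=cloud(p)
    s=(X[...,0]>380)&(X[...,0]<760)&(X[...,1]>60)&(X[...,1]<240)
    for lo,hi in((160,195),(8,22)):
        q=X[s&(X[...,2]>lo)&(X[...,2]<hi)]
        if len(q)<20: continue
        c=q.mean(0);_,_,V=np.linalg.svd((q-c)[:,:2]);t=(q-c)[:,:2]@V[0];w=(q-c)[:,:2]@V[1]
        print(n,lo,len(q),c,np.degrees(np.arctan2(*V[0][::-1])),t.min(),t.max(),w.min(),w.max())
        if lo==8:
            print(cv2.minAreaRect(q[:,:2].astype(np.float32)))
    for l in("mirror","camera"):
        o=robot.outline_of
    K=p["cam_to_world"];print(K)
E
```

```text
scene 160 816 [606.388 151.104 172.392] 5.413425408280274 -178.35017131513138 124.50892710351995 -34.92167047456183 25.431533944088585
scene 8 1067 [606.969 133.172  13.334] 9.505421271387156 -182.67296607186177 128.5563076951548 -65.71527143049869 38.47617935561028
((576.9254760742188, 151.41278076171875), (305.52349853515625, 101.93936157226562), 4.706841945648193)
[[   0.156   -0.569    0.807 1659.711]
 [   0.988    0.096   -0.124 -186.036]
 [  -0.007    0.816    0.577  913.465]
 [   0.       0.       0.       1.   ]]
top 160 1166 [571.125 150.696 174.527] -175.49846419851443 -154.29095335215717 140.64634960073624 -30.05544071545738 27.060355234131414
top 8 1727 [562.736 139.547  13.917] -175.92715338200134 -161.14309888169623 139.06998394381122 -39.12549817526872 63.024049226747636
((572.92333984375, 151.81698608398438), (299.7687683105469, 100.629638671875), 4.573602676391602)
[[  -0.003    0.99    -0.14   399.411]
 [  -1.      -0.003    0.001  -19.577]
 [   0.001    0.14     0.99  1170.078]
 [   0.       0.       0.       1.   ]]
```

View pics/crop1.png

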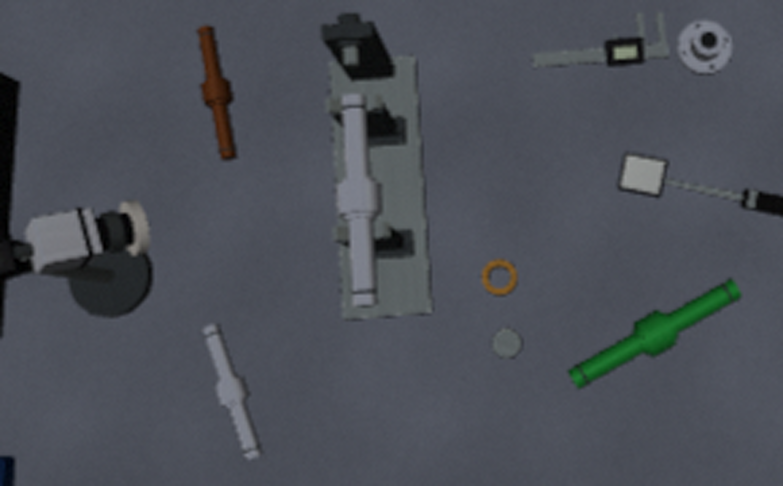

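```bash
cat >> h.py <<'E'
from scipy.spatial.transform import Rotation as Ro
from scipy.linalg import logm,expm
def T(R,p):
    M=np.eye(4);M[:3,:3]=R;M[:3,3]=p;return M
def cur():
    s=robot.sense();return T(s["tool_rot"],s["position"])
def down(yaw): # tool x at yaw (deg), z down
    c,s=np.cos(np.radians(yaw)),np.sin(np.radians(yaw));return np.array([[c,s,0],[s,-c,0],[0,0,-1.]])
def plan(A,B,n=8):
    M=np.real(expm(logm(np.linalg.inv(A)@B)/n))
    w=Ro.from_matrix(M[:3,:3]).as_rotvec(degrees=True);t=M[:3,3]/1000
    print(n,"rows:",[[round(float(x),4) for x in t],[round(float(x),2) for x in w]])
E
python3 - <<'E'
from h import *
import pickle
r=pickle.load(open("p0.pkl","rb"));p=r["top"];X=cloud(p)
plan(cur(),T(down(184.6),[390,137,290]),16)
# camera column: points with z 60..150 near
for n in r:
    X=cloud(r[n]);s=(X[...,0]>380)&(X[...,0]<560)&(X[...,1]>330)&(X[...,1]<540)
    for lo,hi in((4,20),(40,180),(200,330)):
        q=X[s&(X[...,2]>lo)&(X[...,2]<hi)]
        if len(q)>10: print(n,lo,len(q),q.min(0),np.median(q,0),q.max(0))
E
```

```text
16 rows: [[-0.0124, -0.0282, -0.0037], [0.0, 0.0, -1.83]]
scene 4 425 [401.818 331.163   4.036] [483.845 447.054  15.15 ] [557.803 499.04   19.909]
scene 40 214 [466.27  445.689  41.345] [477.053 452.861 113.307] [485.58  466.836 179.119]
scene 200 954 [457.395 332.257 200.134] [501.591 402.274 249.592] [531.986 476.176 320.855]
top 4 515 [381.537 330.501   4.02 ] [456.985 442.928  16.545] [556.677 538.991  19.973]
top 40 82 [461.513 446.685  41.709] [466.565 449.493  97.083] [476.777 456.053 170.192]
top 200 1243 [452.318 333.931 202.31 ] [484.514 399.604 258.28 ] [528.47  474.187 324.606]
```

{"name": "step_arm", "arguments": {"increments": [[[-0.0124,-0.0282,-0.0037],[0,0,-1.83]],[[-0.0124,-0.0282,-0.0037],[0,0,-1.83]],[[-0.0124,-0.0282,-0.0037],[0,0,-1.83]],[[-0.0124,-0.0282,-0.0037],[0,0,-1.83]],[[-0.0124,-0.0282,-0.0037],[0,0,-1.83]],[[-0.0124,-0.0282,-0.0037],[0,0,-1.83]],[[-0.0124,-0.0282,-0.0037],[0,0,-1.83]],[[-0.0124,-0.0282,-0.0037],[0,0,-1.83]]], "hand": 0}}

```text
time_s: 1.9
position: [305.3, 367.7, 261.2]
tool_rot: [[-0.985, 0.173, 0.0], [0.173, 0.985, 0.0], [-0.0, 0.0, -1.0]]
force: [0.0, 0.0, 0.3]
width: 0.3
grasp_force: 0.0
```

{"name": "step_arm", "arguments": {"increments": [[[-0.0124,-0.0282,-0.0037],[0,0,-1.83]],[[-0.0124,-0.0282,-0.0037],[0,0,-1.83]],[[-0.0124,-0.0282,-0.0037],[0,0,-1.83]],[[-0.0124,-0.0282,-0.0037],[0,0,-1.83]],[[-0.0124,-0.0282,-0.0037],[0,0,-1.83]],[[-0.0124,-0.0282,-0.0037],[0,0,-1.83]],[[-0.0124,-0.0282,-0.0037],[0,0,-1.83]],[[-0.0124,-0.0282,-0.0037],[0,0,-1.83]]]}}

```text
time_s: 2.9
position: [390.0, 136.9, 290.8]
tool_rot: [[-0.997, -0.081, 0.001], [-0.081, 0.997, 0.0], [-0.001, 0.0, -1.0]]
force: [-0.1, -0.4, 0.2]
width: -0.3
grasp_force: 0.0
```

```bash
python3 - <<'E'
from h import *
import pickle
p=robot.snapshot("wrist");t=robot.snapshot("top");pickle.dump([p,t],open("p1.pkl","wb"))
cv2.imwrite("pics/w1.png",np.vstack([p["frame"],t["frame"][110:290]]))
print(p["cam_to_world"],p["mtx"]);s=robot.sense();print(s["position"],s["time_s"],s["joints"],s["force"])
E
```

```text
[[ -0.081  -0.945  -0.317 307.065]
 [  0.997  -0.077  -0.026 129.655]
 [  0.     -0.318   0.948 434.193]
 [  0.      0.      0.      1.   ]] [[333.32    0.    252.669]
 [  0.    333.32  189.675]
 [  0.      0.      1.   ]]
[390.512 136.051 290.945] 3.0 [ 0.274 -0.479  1.864 -0.     1.757 -1.376] [0.611 0.208 0.384]
```

View pics/w1.png

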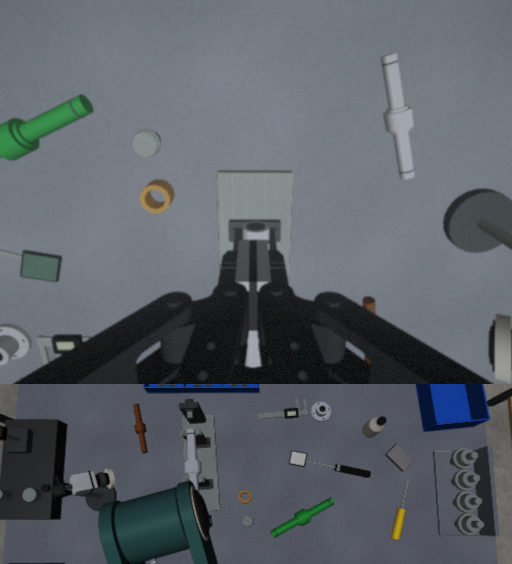

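```bash
python3 - <<'E'
from h import *
import pickle
p,t=pickle.load(open("p1.pkl","rb"));X=cloud(p)
# base plate corners by ray to z=15
def ray(p,uv,z):
    a=pt(p,uv,100.);b=pt(p,uv,1000.);return a+(z-a[2])/(b[2]-a[2])*(b-a)
m=np.isfinite(X[...,2])&(np.abs(X[...,2]-15)<6)&(X[...,0]>380)&(X[...,0]<500)&(np.abs(X[...,1]-140)<80)
q=X[m];print(len(q),q.min(0),q.max(0),np.median(q[:,2]))
# near edge: per column min x ; sides: per x-bin min/max y
rows=np.where(m.any(1))[0]
L=[];R=[]
for v in rows:
    u=np.where(m[v])[0]
    if len(u)>60: L.append(X[v,u[0]]);R.append(X[v,u[-1]])
L=np.array(L);R=np.array(R)
for S in(L,R): print(np.polyfit(S[:,0],S[:,1],1),S.mean(0))
C=(L+R)/2;k=np.polyfit(C[:,0],C[:,1],1);print("centre line",k,np.degrees(np.arctan(k[0])),np.polyval(k,569))
E_=np.array([X[np.where(m[:,u])[0][0],u] for u in range(225,288)]);k=np.polyfit(E_[:,1],E_[:,0],1);print("near edge",k,np.degrees(np.arctan(-k[0])),E_.mean(0))
s=(X[...,2]>140)&(X[...,2]<195)&(X[...,0]>400)&(X[...,0]<620)&(np.abs(X[...,1]-145)<40)
q=X[s];print(len(q),q.min(0),q.max(0))
vs,us=np.where(s);
for v in range(vs.min(),vs.max()+1,3):
    u=us[vs==v]
    if len(u):print(v,u.min(),u.max(),X[v,(u.min()+u.max())//2],X[v,u.min()][1],X[v,u.max()][1])
# top view of shaft
for n,pp in(("top1",t),("top0",pickle.load(open("p0.pkl","rb"))["top"])):
    X=cloud(pp);s=(X[...,2]>160)&(X[...,2]<195)&(X[...,0]>400)&(X[...,0]<720)&(np.abs(X[...,1]-150)<40)
    vs,us=np.where(s)
    D=[]
    for v in range(vs.min(),vs.max()+1):
        u=us[vs==v]
        D.append([v,u.min(),u.max(),*X[v,int(u.mean())],*ray(pp,(u.mean()+.0,v),180)[:2]])
    D=np.array(D);print(n);print(D[::3])
E
```

```text
3784 [418.864  92.815   9.031] [499.985 197.246  20.94 ] 15.698219623900457
[ 0.075 60.428] [458.83   95.002  14.967]
[  0.077 158.284] [450.906 192.916  14.79 ]
centre line [  0.076 109.35 ] 4.351018302899532 152.64263874937487
near edge [ -0.077 433.714] 4.4249064338347655 [422.603 143.588  10.606]
898 [428.935 130.351 154.587] [579.966 158.994 189.106]
221 250 260 [430.161 141.894 155.331] 137.3521951173154 146.47991128984978
224 243 267 [430.044 141.837 162.174] 131.17312426748467 152.5533656587461
227 242 268 [429.999 141.789 168.582] 130.4757817673641 153.29427092681112
230 242 268 [430.597 141.806 173.38 ] 130.6797772962871 153.2026574738801
233 242 268 [431.692 141.873 176.975] 130.88704682390326 153.5391608466143
236 242 268 [433.634 142.024 178.737] 131.0942088121103 153.78942369205043
239 242 268 [437.06  142.32  177.527] 131.29485422490248 154.102833377797
242 268 268 [442.387 154.284 170.938] 154.28385136620665 154.28385136620665
245 268 268 [445.864 154.664 169.904] 154.66424202656484 154.66424202656484
248 268 268 [449.837 155.13  168.024] 155.12975148332575 155.129751
[... 438 characters left out ...]
9918 152.81204697628496
350 247 258 [546.605 148.63  187.418] 144.04642763054485 154.1931172025453
353 247 258 [550.571 148.95  186.961] 145.04873440016934 154.39477769551843
356 246 259 [563.183 149.956 177.889] 144.34130033479542 156.87079252523372
359 246 259 [567.292 150.288 177.489] 144.62441689015844 157.13772116943792
362 246 259 [571.559 150.632 176.974] 144.9388123544467 157.52300434090623
365 245 260 [574.475 150.869 177.795] 144.25901457337736 158.99405455859883Traceback (most recent call last):
  File "<stdin>", line 32, in <module>
    return umr_minimum(a, axis, None, out, keepdims, initial, where)
ValueError: zero-size array to reduction operation minimum which has no identity
```

```bash
python3 - <<'E'
from h import *
plan(cur(),T(down(184.4),[400,139.6,153]),8)
E
```

```text
8 rows: [[-0.0012, 0.0004, 0.0172], [-0.0, 0.01, 0.01]]
```

{"name": "step_arm", "arguments": {"increments": [[[-0.0012,0.0004,0.0172],[0,0.01,0.01]],[[-0.0012,0.0004,0.0172],[0,0.01,0.01]],[[-0.0012,0.0004,0.0172],[0,0.01,0.01]],[[-0.0012,0.0004,0.0172],[0,0.01,0.01]],[[-0.0012,0.0004,0.0172],[0,0.01,0.01]],[[-0.0012,0.0004,0.0172],[0,0.01,0.01]],[[-0.0012,0.0004,0.0172],[0,0.01,0.01]],[[-0.0012,0.0004,0.0172],[0,0.01,0.01]]]}}

```text
time_s: 4.0
position: [399.0, 141.8, 151.8]
tool_rot: [[-0.997, -0.079, -0.001], [-0.079, 0.997, -0.0], [0.001, -0.0, -1.0]]
force: [0.8, -0.6, 0.4]
width: -0.1
grasp_force: 0.0
```

{"name": "step_arm", "arguments": {"increments": [[[-0.002,0,0],[0,0,0]],[[-0.002,0,0],[0,0,0]],[[-0.002,0,0],[0,0,0]],[[-0.002,0,0],[0,0,0]],[[-0.002,0,0],[0,0,0]],[[-0.002,0,0],[0,0,0]],[[-0.002,0,0],[0,0,0]],[[-0.002,0,0],[0,0,0]]]}}

```text
time_s: 5.0
position: [415.0, 143.0, 152.9]
tool_rot: [[-0.997, -0.079, -0.001], [-0.079, 0.997, -0.0], [0.001, -0.0, -1.0]]
force: [-0.4, -0.1, -1.1]
width: 0.2
grasp_force: 0.0
```

{"name": "step_arm", "arguments": {"increments": [[[-0.0015,0,0],[0,0,0]],[[-0.0015,0,0],[0,0,0]],[[-0.0015,0,0],[0,0,0]],[[-0.0015,0,0],[0,0,0]],[[-0.0015,0,0],[0,0,0]],[[-0.0015,0,0],[0,0,0]],[[-0.0015,0,0],[0,0,0]],[[-0.0015,0,0],[0,0,0]]]}}

```text
time_s: 6.0
position: [426.4, 144.0, 152.8]
tool_rot: [[-0.997, -0.079, -0.003], [-0.079, 0.997, -0.0], [0.003, -0.0, -1.0]]
force: [-7.3, -0.7, 3.4]
width: 0.1
grasp_force: 3.7
```

{"name": "step_arm", "arguments": {"increments": [[[-0.002,0,0],[0,0,0]],[[-0.002,0,0],[0,0,0]],[[-0.002,0,0],[0,0,0]],[[-0.002,0,0],[0,0,0]],[[-0.002,0,0],[0,0,0]],[[-0.002,0,0],[0,0,0]],[[-0.002,0,0],[0,0,0]],[[-0.002,0,0],[0,0,0]]]}}

```text
time_s: 7.0
position: [442.3, 145.2, 152.8]
tool_rot: [[-0.997, -0.079, -0.003], [-0.079, 0.997, -0.0], [0.003, -0.0, -1.0]]
force: [-7.5, -0.9, 3.2]
width: 0.1
grasp_force: 4.1
```

{"name": "step_arm", "arguments": {"increments": [[[-0.0005,0,0],[0,0,0]],[[-0.0005,0,0],[0,0,0]],[[-0.0005,0,0],[0,0,0]],[[-0.0005,0,0],[0,0,0]],[[-0.0005,0,0],[0,0,0]],[[-0.0005,0,0],[0,0,0]],[[-0.0005,0,0],[0,0,0]],[[-0.0005,0,0],[0,0,0]]]}}

```text
time_s: 8.0
position: [446.3, 145.5, 152.8]
tool_rot: [[-0.997, -0.079, -0.003], [-0.079, 0.997, -0.0], [0.003, -0.0, -1.0]]
force: [-8.3, -0.8, 3.4]
width: 0.4
grasp_force: 4.1
```

```bash
python3 - <<'E'
from h import *
p=robot.snapshot("wrist");X=cloud(p)
for v in range(205,245,3):
    print(v,[np.round(X[v,u],1) for u in(246,264)])
for i in range(3): print(robot.sense()["force"],robot.sense()["position"])
E
```

```text
205 [array([471.5, 141.1,  15.9]), array([470.1, 157.2,  16.1])]
208 [array([473.9, 141.3,  17.2]), array([472.8, 157.4,  16.8])]
211 [array([477.5, 141.5,  15.5]), array([476.2, 157.8,  15.6])]
214 [array([480.3, 141.7,  15.7]), array([479.4, 158.1,  14.7])]
217 [array([483.4, 141.9,  15.5]), array([481.5, 158.2,  16.9])]
220 [array([487. , 142.2,  13.8]), array([485. , 158.6,  15.4])]
223 [array([488. , 142.3,  18.4]), array([486.4, 158.6,  19.1])]
226 [array([488.3, 142.5,  24.2]), array([486.7, 158.4,  25.1])]
229 [array([489.9, 142.6,  27.1]), array([488.1, 158.4,  28.2])]
232 [array([492.1, 142.8,  28.6]), array([491.3, 158.7,  27.7])]
235 [array([496.2, 143.1,  26.3]), array([494.5, 159.1,  27.1])]
238 [array([496.3, 143.2,  32. ]), array([494.2, 158.8,  33.6])]
241 [array([433.8, 141.1, 159.7]), array([433.2, 149.3, 159.6])]
244 [array([433.8, 141.1, 162.7]), array([433.2, 149.2, 162.5])]
[-8.528 -1.166  3.094] [446.326 145.497 152.797]
[-8.528 -1.166  3.094] [446.326 145.497 152.797]
[-8.528 -1.166  3.094] [446.326 145.497 152.797]
```

{"name": "step_arm", "arguments": {"increments": [[[-0.0004,0,0],[0,0,0]],[[-0.0004,0,0],[0,0,0]],[[-0.0004,0,0],[0,0,0]],[[-0.0004,0,0],[0,0,0]],[[-0.0004,0,0],[0,0,0]],[[-0.0004,0,0],[0,0,0]],[[-0.0004,0,0],[0,0,0]],[[-0.0004,0,0],[0,0,0]]]}}

```text
time_s: 9.05
position: [449.4, 145.8, 152.8]
tool_rot: [[-0.997, -0.079, -0.003], [-0.079, 0.997, -0.0], [0.003, -0.0, -1.0]]
force: [-8.6, -1.7, 4.0]
width: -0.1
grasp_force: 4.2
```

{"name": "step_arm", "arguments": {"increments": [[[-0.0002,0,0],[0,0,0]],[[-0.0002,0,0],[0,0,0]],[[-0.0002,0,0],[0,0,0]],[[-0.0002,0,0],[0,0,0]],[[-0.0002,0,0],[0,0,0]],[[-0.0002,0,0],[0,0,0]],[[-0.0002,0,0],[0,0,0]],[[-0.0002,0,0],[0,0,0]]]}}

```text
time_s: 10.05
position: [451.0, 145.9, 152.8]
tool_rot: [[-0.997, -0.079, -0.003], [-0.079, 0.997, -0.0], [0.003, -0.0, -1.0]]
force: [-7.9, -1.7, 4.0]
width: -0.1
grasp_force: 4.3
```

{"name": "step_arm", "arguments": {"increments": [[[-0.0003,0,0],[0,0,0]],[[-0.0003,0,0],[0,0,0]],[[-0.0003,0,0],[0,0,0]],[[-0.0003,0,0],[0,0,0]],[[-0.0003,0,0],[0,0,0]],[[-0.0003,0,0],[0,0,0]],[[-0.0003,0,0],[0,0,0]],[[-0.0003,0,0],[0,0,0]]]}}

```text
time_s: 11.05
position: [453.2, 146.1, 152.8]
tool_rot: [[-0.997, -0.079, -0.004], [-0.079, 0.997, -0.0], [0.004, -0.0, -1.0]]
force: [-12.4, -1.4, 5.7]
width: 0.1
grasp_force: 6.3
```

{"name": "step_arm", "arguments": {"increments": [[[-0.0002,0,0],[0,0,0]],[[-0.0002,0,0],[0,0,0]],[[-0.0002,0,0],[0,0,0]],[[0,0,0],[0,0,0]],[[0,0,0],[0,0,0]],[[0,0,0],[0,0,0]],[[0,0,0],[0,0,0]],[[0,0,0],[0,0,0]]]}}

```text
time_s: 12.05
position: [453.2, 146.0, 152.7]
tool_rot: [[-0.997, -0.079, -0.005], [-0.079, 0.997, -0.001], [0.005, -0.0, -1.0]]
force: [-17.6, -2.5, 7.2]
width: -0.0
grasp_force: 8.9
```

{"name": "step_arm", "arguments": {"increments": [[[0.0015,0,0],[0,0,0]],[[0.004,0,0],[0,0,0]],[[0.01,0,0],[0,0,0]],[[0.015,0,0],[0,0,0]],[[0.01,0,-0.02],[0,0,0]],[[0,0,-0.04],[0,0,0]],[[0,0,-0.05],[0,0,0]],[[0,0,-0.03],[0,0,0]]]}}

```text
time_s: 13.05
position: [413.7, 143.0, 295.4]
tool_rot: [[-0.997, -0.079, 0.001], [-0.079, 0.997, 0.001], [-0.001, 0.0, -1.0]]
force: [0.0, -0.7, 0.0]
width: 0.0
grasp_force: 0.0
```

```bash
python3 - <<'E'
from h import *
import pickle
p=pickle.load(open("p0.pkl","rb"))["top"];f=p["frame"];X=cloud(p)
# dark grip pixels & glass
g=f[170:215,285:375].astype(int);dark=(g.max(2)<45);bright=(g.min(2)>150)
def ray(p,uv,z):
    a=pt(p,uv,100.);b=pt(p,uv,1000.);return a+(z-a[2])/(b[2]-a[2])*(b-a)
for m,z in((dark,22),(bright,22)):
    v,u=np.where(m);
    if len(u)<5: print("few");continue
    n,lab,st,ce=cv2.connectedComponentsWithStats(m.astype(np.uint8))
    for i in range(1,n):
        if st[i,4]>15: print(st[i],ce[i]+[285,170],ray(p,ce[i]+[285,170],z))
print(cur())
plan(cur(),T(down(255),[560,-250,300]),16)
plan(cur(),T(down(75),[530,-290,300]),16)
E
```

```text
[ 54  21  32  13 207] [354.473 197.019] [ 543.244 -322.012   22.   ]
few
[[ -0.997  -0.079   0.001 413.653]
 [ -0.079   0.997   0.001 142.963]
 [ -0.001   0.     -1.    295.441]
 [  0.      0.      0.      1.   ]]
16 rows: [[0.0082, -0.0267, -0.0003], [-0.0, 0.0, -4.4]]
16 rows: [[-0.0289, -0.0155, -0.0003], [0.0, 0.0, 6.85]]
```

```bash
python3 - <<'E'
from h import *
plan(cur(),T(down(76),[550,-293,260]),16)
E
```

```text
16 rows: [[-0.0298, -0.0147, 0.0022], [0.0, 0.0, 6.78]]
```

{"name": "step_arm", "arguments": {"increments": [[[-0.0298,-0.0147,0.0022],[0,0,6.78]],[[-0.0298,-0.0147,0.0022],[0,0,6.78]],[[-0.0298,-0.0147,0.0022],[0,0,6.78]],[[-0.0298,-0.0147,0.0022],[0,0,6.78]],[[-0.0298,-0.0147,0.0022],[0,0,6.78]],[[-0.0298,-0.0147,0.0022],[0,0,6.78]],[[-0.0298,-0.0147,0.0022],[0,0,6.78]],[[-0.0298,-0.0147,0.0022],[0,0,6.78]]], "hand": 1}}

```text
time_s: 14.05
position: [593.7, -40.3, 275.2]
tool_rot: [[-0.644, 0.765, -0.001], [0.765, 0.644, -0.0], [0.001, -0.001, -1.0]]
force: [0.3, -0.0, 0.2]
width: 85.3
grasp_force: 0.0
```

{"name": "step_arm", "arguments": {"increments": [[[-0.0298,-0.0147,0.0022],[0,0,6.78]],[[-0.0298,-0.0147,0.0022],[0,0,6.78]],[[-0.0298,-0.0147,0.0022],[0,0,6.78]],[[-0.0298,-0.0147,0.0022],[0,0,6.78]],[[-0.0298,-0.0147,0.0022],[0,0,6.78]],[[-0.0298,-0.0147,0.0022],[0,0,6.78]],[[-0.0298,-0.0147,0.0022],[0,0,6.78]],[[-0.0298,-0.0147,0.0022],[0,0,6.78]]]}}

```text
time_s: 15.05
position: [549.7, -292.5, 257.7]
tool_rot: [[0.245, 0.97, -0.001], [0.97, -0.245, -0.0], [-0.0, -0.001, -1.0]]
force: [0.1, 1.2, -0.2]
width: 85.4
grasp_force: 0.0
```

```bash
python3 - <<'E'
from h import *
import pickle
p=robot.snapshot("wrist");t=robot.snapshot("top");s=robot.snapshot("scene");pickle.dump([p,t,s],open("p2.pkl","wb"))
a=cv2.resize(t["frame"][140:235,140:240],(384,384),interpolation=cv2.INTER_CUBIC)
cv2.imwrite("pics/w2.png",cv2.resize(np.hstack([p["frame"],a]),(800,343)))
q=robot.sense();print(q["position"],q["joints"],q["time_s"]);print(p["cam_to_world"])
for l in("mirror","glass"): print(l,[(a["uv"],a["score"],pt(p,a["uv"])) for a in robot.outline_of(l,p)[:2]])
E
```

```text
[ 549.664 -292.504  257.769] [-0.53  -0.003  1.523 -0.001  1.623 -0.285] 15.2
[[   0.97     0.232    0.079  568.37 ]
 [  -0.245    0.919    0.308 -213.882]
 [  -0.001   -0.317    0.948  401.012]
 [   0.       0.       0.       1.   ]]
mirror [([255.1, 79.1], 0.64, array([ 570.294, -215.463,   13.013]))]
glass [([249.0, 15.1], 0.56, array([ 579.15 , -154.351,   25.601]))]
```

View pics/w2.png

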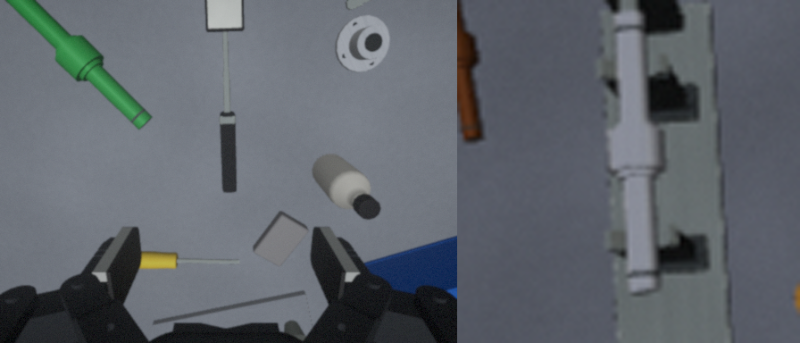

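```bash
python3 - <<'E'
from h import *
import pickle
p=pickle.load(open("p2.pkl","rb"))[0];f=p["frame"].astype(int);X=cloud(p)
def ray(p,uv,z):
    a=pt(p,uv,100.);b=pt(p,uv,1000.);return a+(z-a[2])/(b[2]-a[2])*(b-a)
m=(f.max(2)<60);m[:110]=0;m[235:]=0;m[:,:225]=0;m[:,290:]=0
n,lab,st,ce=cv2.connectedComponentsWithStats(m.astype(np.uint8));i=1+np.argmax(st[1:,4]);print(st[i],ce[i])
for v in range(st[i,1],st[i,1]+st[i,3],6):
    u=np.where(lab[v]==i)[0];uu=(u.min()+u.max())/2;print(v,u.min(),u.max(),X[v,int(uu)],ray(p,(uu,v),22)[:2],f[v,int(uu)])
print("row profile");
for v in range(118,142,2):print(v,f[v,255],X[v,255])
# head pixels
b=(f.min(2)>140);b[50:]=0;b[:,:215]=0;b[:,290:]=0;v,u=np.where(b);print(len(u),u.min(),u.max(),v.min(),v.max())
for v in range(0,40,3):
    u=np.where(b[v])[0]
    if len(u):print(v,u.min(),u.max(),X[v,u.min()+3],X[v,int(u.mean())],X[v,u.max()-3])
E
```

```text
[ 248  140   16   75 1076] [255.735 175.995]
140 248 262 [ 554.174 -279.194   23.437] [ 554.12  -279.443] [52 49 47]
146 248 262 [ 552.498 -285.894   23.387] [ 552.439 -286.159] [48 44 41]
152 248 262 [ 550.767 -292.83    22.584] [ 550.739 -292.952] [54 50 50]
158 248 262 [ 549.086 -299.529   23.306] [ 549.02  -299.825] [48 47 46]
164 249 262 [ 547.392 -306.285   24.016] [ 547.846 -306.922] [45 45 43]
170 249 262 [ 545.593 -313.491   23.232] [ 546.089 -313.959] [50 48 45]
176 249 263 [ 544.916 -321.08    22.51 ] [ 544.884 -321.224] [51 48 48]
182 249 263 [ 543.142 -328.187   22.806] [ 543.088 -328.431] [49 48 44]
188 249 263 [ 541.383 -335.219   23.572] [ 541.271 -335.724] [51 47 47]
194 249 263 [ 539.508 -342.761   23.01 ] [ 539.431 -343.106] [52 47 47]
200 250 263 [ 537.592 -350.477   22.278] [ 538.157 -350.726] [46 48 44]
206 250 263 [ 535.694 -358.099   22.11 ] [ 536.276 -358.289] [53 45 48]
212 251 263 [ 534.93  -366.259   21.595] [ 534.966 -366.097] [46 44 41]
row profile
118 [139 139 131] [ 559.952 -256.309   14.295]
120 [140 139 131] [ 559.48  -258.122   17.499]
122 [138 137 
[... 836 characters left out ...]
.502   27.411]
12 233 269 [ 567.147 -148.67    27.012] [ 581.816 -152.055   25.148] [ 596.556 -155.63    24.277]
15 233 269 [ 566.44  -151.163   26.312] [ 581.1   -154.907   26.542] [ 595.838 -158.447   25.426]
18 233 269 [ 565.724 -153.621   25.251] [ 580.421 -157.58    26.789] [ 595.118 -161.269   26.63 ]
21 233 270 [ 565.016 -156.363   25.856] [ 579.768 -160.132   26.126] [ 595.363 -164.362   28.035]
24 233 270 [ 564.303 -159.072   26.204] [ 579.046 -163.011   27.683] [ 594.756 -166.977   27.65 ]
27 233 270 [ 563.613 -162.066   28.535] [ 578.328 -165.869   29.153] [ 594.065 -169.746   28.409]
30 233 268 [ 562.869 -164.506   26.813] [ 576.687 -168.178   28.213] [ 591.392 -172.052   29.442]
```

```bash
python3 - <<'E'
from h import *
plan(cur(),T(down(77.6),[552.4,-289,44]),8)
E
```

```text
8 rows: [[0.0004, 0.0002, 0.0267], [-0.01, 0.0, -0.19]]
```

{"name": "step_arm", "arguments": {"increments": [[[0.0005,0.0002,0.0267],[0,0,-0.2]],[[0.0005,0.0002,0.0267],[0,0,-0.2]],[[0.0005,0.0002,0.0267],[0,0,-0.2]],[[0.0005,0.0002,0.0267],[0,0,-0.2]],[[0.0005,0.0002,0.0267],[0,0,-0.2]],[[0.0005,0.0002,0.0267],[0,0,-0.2]],[[0.0005,0.0002,0.0267],[0,0,-0.2]],[[0.0005,0.0002,0.0267],[0,0,-0.2]]], "hand": 0.7}}

```text
time_s: 16.3
position: [553.5, -287.4, 43.3]
tool_rot: [[0.212, 0.977, -0.001], [0.977, -0.212, -0.0], [-0.0, -0.001, -1.0]]
force: [-0.1, -1.3, -0.1]
width: 59.6
grasp_force: 0.0
```

```bash
python3 - <<'E'
from h import *
for i in range(3):
    p=robot.snapshot("wrist");s=robot.sense();print(s["position"],s["width"])
print(s["tool_rot"])
X=cloud(p);f=p["frame"]
for v in range(120,300,20):
    print(v,[(u,*np.round(X[v,u])) for u in range(226,290,8)])
E
```

```text
[ 552.038 -286.615   39.408] 59.695027471168366
[ 552.124 -286.81    41.152] 59.95264060194118
[ 552.821 -287.395   43.117] 59.669880534607316
[[ 0.212  0.977 -0.003]
 [ 0.977 -0.212  0.001]
 [ 0.    -0.003 -1.   ]]
120 [(226, np.float64(549.0), np.float64(-226.0), np.float64(1.0)), (234, np.float64(553.0), np.float64(-227.0), np.float64(-0.0)), (242, np.float64(558.0), np.float64(-227.0), np.float64(0.0)), (250, np.float64(562.0), np.float64(-227.0), np.float64(16.0)), (258, np.float64(566.0), np.float64(-227.0), np.float64(16.0)), (266, np.float64(570.0), np.float64(-230.0), np.float64(0.0)), (274, np.float64(575.0), np.float64(-231.0), np.float64(2.0)), (282, np.float64(579.0), np.float64(-232.0), np.float64(0.0))]
140 [(226, np.float64(546.0), np.float64(-236.0), np.float64(0.0)), (234, np.float64(551.0), np.float64(-237.0), np.float64(1.0)), (242, np.float64(555.0), np.float64(-238.0), np.float64(0.0)), (250, np.float64(560.0), np.float64(-237.0), np.float64(15.0)), (258, np.float64(564.0), np.float64(-237.0), np.float64(17.0)), (266, np.float64(568.0), np.float64(-241.0), np.fl
[... 3028 characters left out ...]
66, np.float64(555.0), np.float64(-302.0), np.float64(22.0)), (274, np.float64(558.0), np.float64(-316.0), np.float64(0.0)), (282, np.float64(563.0), np.float64(-317.0), np.float64(1.0))]
280 [(226, np.float64(525.0), np.float64(-323.0), np.float64(2.0)), (234, np.float64(530.0), np.float64(-325.0), np.float64(0.0)), (242, np.float64(539.0), np.float64(-313.0), np.float64(21.0)), (250, np.float64(544.0), np.float64(-313.0), np.float64(22.0)), (258, np.float64(548.0), np.float64(-314.0), np.float64(23.0)), (266, np.float64(552.0), np.float64(-314.0), np.float64(23.0)), (274, np.float64(555.0), np.float64(-330.0), np.float64(1.0)), (282, np.float64(560.0), np.float64(-331.0), np.float64(1.0))]
```

{"name": "step_arm", "arguments": {"increments": [[[0,-0.001,0.008],[0,0,0]],[[0,0,0.008],[0,0,0]],[[0,0,0.008],[0,0,0]],[[0,0,0.006],[0,0,0]],[[0,0,0.004],[0,0,0]],[[0,0,0.002],[0,0,0]],[[0,0,0.001],[0,0,0]],[[0,0,0],[0,0,0]]]}}

```text
time_s: 17.45
position: [552.0, -288.4, 7.0]
tool_rot: [[0.214, 0.977, -0.001], [0.977, -0.214, -0.0], [-0.0, -0.001, -1.0]]
force: [-0.1, 0.3, -0.4]
width: 60.2
grasp_force: 0.0
```

{"name": "step_arm", "arguments": {"increments": [[[0,0,0.0008],[0,0,0]],[[0,0,0],[0,0,0]],[[0,0,0],[0,0,0]],[[0,0,0],[0,0,0]],[[0,0,0],[0,0,0]],[[0,0,0],[0,0,0]],[[0,0,0],[0,0,0]],[[0,0,0],[0,0,0]]], "hand": 0}}

```text
time_s: 18.45
position: [552.1, -288.5, 6.4]
tool_rot: [[0.214, 0.977, -0.001], [0.977, -0.214, -0.0], [-0.001, -0.001, -1.0]]
force: [0.7, 0.5, 5.1]
width: 18.8
grasp_force: 59.5
```

{"name": "step_arm", "arguments": {"increments": [[[0,0,-0.005],[0,0,0]],[[0,0,-0.015],[0,0,0]],[[0,0,-0.025],[0,0,0]],[[0,0,-0.03],[0,0,0]],[[0,0,-0.03],[0,0,0]],[[0,0,-0.025],[0,0,0]],[[0,0,-0.01],[0,0,0]],[[0,0,0],[0,0,0]]]}}

```text
time_s: 19.45
position: [552.2, -288.4, 146.6]
tool_rot: [[0.214, 0.977, -0.001], [0.977, -0.214, -0.001], [-0.001, -0.001, -1.0]]
force: [-1.0, -0.3, -1.6]
width: 18.5
grasp_force: 58.7
```

```bash
python3 - <<'E'
from h import *
import pickle
p,t,s=pickle.load(open("p2.pkl","rb"))
az=np.radians(77.6);mx=np.array([np.cos(az),np.sin(az),0]);my=np.array([-mx[1],mx[0],0]);O=np.array([546,-318.3,0])
def head(q,tag,O=O,mx=mx,my=my,mz=np.array([0,0,1.])):
    d=q-O;l=np.stack([d@mx,d@my,d@mz],1)
    k=(np.abs(l[:,1])<17)&(l[:,0]>153)&(l[:,0]<191)&(abs(l[:,2]-24)<16);l=l[k]
    A=np.c_[l[:,0]-172,l[:,1],np.ones(len(l))];c,*_=np.linalg.lstsq(A,l[:,2],rcond=None)
    r=l[:,2]-A@c;k=abs(r)<2.5*r.std();c,*_=np.linalg.lstsq(A[k],l[k,2],rcond=None)
    e=r.std()/np.sqrt(k.sum())/11
    print(tag,k.sum(),"head angle",np.arctan(-c[0]),"+-",e,"roll",c[1],"z",c[2],"ext",l.min(0),l.max(0))
for n,pp in(("w",p),("top",t),("scene",s)):
    X=cloud(pp).reshape(-1,3);head(X[np.isfinite(X[:,0])],n)
r=pickle.load(open("p0.pkl","rb"))
for n in r: X=cloud(r[n]).reshape(-1,3);head(X[np.isfinite(X[:,0])],n)
s=robot.sense();print(s["position"],s["force"],s["width"],s["grasp_force"],s["time_s"])
E
```

```text
w 1015 head angle 0.1659624375500003 +- 0.0022580062962667927 roll 0.002357446665282481 z 24.93574162483475 ext [153.127 -16.752  21.73 ] [181.892  16.972  30.024]
top 135 head angle 0.17385866124748472 +- 0.016868989483788094 roll -0.003106155955506118 z 22.78930709719007 ext [153.232 -16.881  16.256] [190.934  16.693  29.167]
scene 97 head angle 0.18288116393050033 +- 0.0186710269120859 roll -0.004889543932130258 z 21.985638097659 ext [153.347 -16.957  15.279] [190.215  16.559  28.227]
scene 101 head angle 0.15078754047164733 +- 0.016057561156841583 roll -0.008075933448866479 z 22.10466556489137 ext [153.321 -16.525  15.744] [190.957  16.823  28.416]
top 133 head angle 0.14867168813701803 +- 0.01762016324960469 roll -0.02087097771915164 z 22.584535812092906 ext [153.222 -16.592  17.329] [190.924  16.79   29.807]
[ 552.217 -288.441  146.59 ] [-1.018 -0.301 -1.588] 18.511920106579208 58.74591529369354 19.45
```

```bash
cat >> h.py <<'E'
def ray(p,uv,z):
    a=pt(p,uv,100.);b=pt(p,uv,1000.);return a+(z-a[2])/(b[2]-a[2])*(b-a)
def stack(x,y): # x, approx y -> R
    z=np.cross(x,y);z/=np.linalg.norm(z);return np.stack([x,np.cross(z,x),z],1)
O=np.array([569,152.4,0]);CAZ=np.radians(107.9);c=np.array([np.cos(CAZ),np.sin(CAZ),0]);ez=np.array([0,0,1.])
V=O+63*ez
# mirror in tool: tool x=mirror x, tool z=-mirror z ; TCP at (tx,ty,tz) in mirror frame
TM=T(np.diag([1.,-1,-1]),[30.4,0,6.4]) # tool pose in mirror frame
HEAD=0.166;G=np.array([172,0,24.7])
def target(pos,head=HEAD,G=G,tilt=27.5,az=None):
    cc=c if az is None else np.array([np.cos(az),np.sin(az),0])
    a=np.radians(tilt)-head;mx=np.cos(a)*cc-np.sin(a)*ez;mz=np.cos(a)*ez+np.sin(a)*cc
    R=np.stack([mx,np.cross(mz,mx),mz],1);return T(R,pos-R@G)@TM
E
python3 - <<'E'
from h import *
import pickle
p,t,s=pickle.load(open("p2.pkl","rb"));ax=np.array([np.cos(np.radians(4.4)),np.sin(np.radians(4.4)),0]);ay=np.array([-ax[1],ax[0],0])
for n,pp in(("top",t),("scene",s)):
    X=cloud(pp).reshape(-1,3);d=X-O;l=np.stack([d@ax,d@ay,d[:,2]],1)
    sh=l[(l[:,2]>165)&(l[:,2]<195)&(abs(l[:,1])<26)&(abs(l[:,0])<120)]
    big=sh[sh[:,2]>181];print(n,"shaft x",np.percentile(sh[:,0],[0,1,99,100]),"y med",np.median(sh[:,1]),"collar x",np.percentile(big[:,0],[2,98]),"y",np.median(big[:,1]),len(big))
    b=l[(abs(l[:,2]-15)<5)&(abs(l[:,1])<60)&(l[:,0]>-170)&(l[:,0]<175)];print(" base",np.percentile(b[:,0],[.5,99.5]),np.percentile(b[:,1],[.5,99.5]))
    for lo in(30,70,110,150):
        q=X[(X[:,2]>lo)&(X[:,2]<lo+40)&(abs(X[:,0]-471)<25)&(abs(X[:,1]-454)<25)]
        print(lo,len(q),q.mean(0) if len(q) else "")
w=pickle.load(open("p1.pkl","rb"))[0];X=cloud(w).reshape(-1,3)
q=X[(X[:,2]>6)&(X[:,2]<30)&(abs(X[:,0]-470)<60)&(abs(X[:,1]-454)<60)];
print("foot",len(q),q.min(0),q.max(0))
A=target(V-150*c+40*ez);print(A);plan(cur(),A,16);print(target(V))
E
```

```text
top shaft x [-105.719 -103.423  116.38   119.959] y med -2.2228678644422954 collar x [-17.083  13.936] y -1.7351206078742447 125
 base [-144.935  151.555] [-50.394  49.022]
30 30 [468.585 450.248  47.603]
70 32 [467.618 450.121  87.609]
110 25 [465.981 449.982 127.578]
150 7 [463.379 451.559 164.997]
scene shaft x [-105.245  -99.799  111.865  116.614] y med -5.036782967647618 collar x [-13.932  19.293] y -2.298819436600385 56
 base [-140.572  158.666] [-51.56   47.976]
30 57 [476.691 453.459  50.901]
70 61 [475.955 453.724  90.909]
110 60 [476.905 453.299 130.779]
150 65 [476.914 453.374 170.581]
foot 3144 [422.13  410.535   6.061] [513.485 499.699  29.741]
[[  -0.292    0.952    0.095  658.235]
 [   0.905    0.307   -0.294 -123.876]
 [  -0.309   -0.      -0.951  129.325]
 [   0.       0.       0.       1.   ]]
16 rows: [[0.0103, 0.007, -0.0003], [-0.3, -1.1, -1.88]]
[[ -0.292   0.952   0.095 612.131]
 [  0.905   0.307  -0.294  18.863]
 [ -0.309  -0.     -0.951  89.325]
 [  0.      0.      0.      1.   ]]
```

```bash
sed -i 's/569,152.4,0/569.3,151.4,0/;s/radians(107.9)/radians(108.1)/' h.py; python3 - <<'E'
from h import *
A=target(V-150*c+40*ez);plan(cur(),A,16);plan(A,target(V-40*c),16);print(A[:3,3])
E
```

```text
16 rows: [[0.0102, 0.0071, -0.0003], [-0.3, -1.1, -1.89]]
16 rows: [[0.0073, -0.0, 0.0003], [-0.0, -0.0, -0.0]]
[ 659.499 -124.563  129.325]
```

{"name": "step_arm", "arguments": {"increments": [[[0.0102,0.0071,-0.0003],[-0.3,-1.1,-1.89]],[[0.0102,0.0071,-0.0003],[-0.3,-1.1,-1.89]],[[0.0102,0.0071,-0.0003],[-0.3,-1.1,-1.89]],[[0.0102,0.0071,-0.0003],[-0.3,-1.1,-1.89]],[[0.0102,0.0071,-0.0003],[-0.3,-1.1,-1.89]],[[0.0102,0.0071,-0.0003],[-0.3,-1.1,-1.89]],[[0.0102,0.0071,-0.0003],[-0.3,-1.1,-1.89]],[[0.0102,0.0071,-0.0003],[-0.3,-1.1,-1.89]]]}}

```text
time_s: 20.45
position: [617.1, -212.5, 143.5]
tool_rot: [[-0.049, 0.998, 0.028], [0.986, 0.053, -0.157], [-0.158, 0.02, -0.987]]
force: [0.1, -0.4, -0.9]
width: 18.9
grasp_force: 58.7
```

{"name": "step_arm", "arguments": {"increments": [[[0.0102,0.0071,-0.0003],[-0.3,-1.1,-1.89]],[[0.0102,0.0071,-0.0003],[-0.3,-1.1,-1.89]],[[0.0102,0.0071,-0.0003],[-0.3,-1.1,-1.89]],[[0.0102,0.0071,-0.0003],[-0.3,-1.1,-1.89]],[[0.0102,0.0071,-0.0003],[-0.3,-1.1,-1.89]],[[0.0102,0.0071,-0.0003],[-0.3,-1.1,-1.89]],[[0.0102,0.0071,-0.0003],[-0.3,-1.1,-1.89]],[[0.0102,0.0071,-0.0003],[-0.3,-1.1,-1.89]]]}}

```text
time_s: 21.45
position: [659.7, -124.3, 128.2]
tool_rot: [[-0.298, 0.95, 0.096], [0.903, 0.313, -0.295], [-0.31, -0.002, -0.951]]
force: [0.2, 0.3, -1.6]
width: 18.6
grasp_force: 58.7
```

```bash
python3 - <<'E'
from h import *
import pickle
ps=[robot.snapshot(n) for n in("top","scene","top","scene","wrist")];C=cur();pickle.dump((ps,C),open("p3.pkl","wb"))
print(C,robot.sense()["time_s"])
M=C@np.linalg.inv(TM)
for p in ps:
    X=cloud(p).reshape(-1,3);X=X[np.isfinite(X[:,0])];l=(X-M[:3,3])@M[:3,:3]
    b=l[(abs(l[:,1])<35)&(l[:,0]>135)&(l[:,0]<210)&(abs(l[:,2]-24)<16)]
    l=b[(abs(b[:,1])<17)&(abs(b[:,0]-172)<19)]
    if len(l)<20: print("few",len(l));continue
    A=np.c_[l[:,0]-172,l[:,1],np.ones(len(l))];cc=np.linalg.lstsq(A,l[:,2],rcond=None)[0]
    print(len(l),"head",np.arctan(-cc[0]),"roll",cc[1],"z",cc[2],"xr",np.percentile(b[:,0],[2,98]),"yr",np.percentile(b[:,1],[1,99]),"xc",np.median(l[:,0]))
v=np.hstack([ps[0]["frame"][120:260,170:330],ps[1]["frame"][150:290,180:340]]);cv2.imwrite("pics/v3.png",cv2.resize(v,None,fx=2.5,fy=2.5,interpolation=cv2.INTER_CUBIC))
plan(C,target(V-40*c),16)
E
```

```text
[[  -0.296    0.95     0.095  659.476]
 [   0.904    0.311   -0.294 -125.151]
 [  -0.309   -0.001   -0.951  128.509]
 [   0.       0.       0.       1.   ]] 21.7
50 head 0.20202099311966584 roll -0.01641986041919452 z 21.914351032276414 xr [138.368 175.304] yr [-18.892  23.485] xc 159.87769475830194
67 head 0.06321003455954456 roll -0.0018703806859829974 z 20.487476084528545 xr [141.052 197.585] yr [-26.209  18.729] xc 169.4887713303088
54 head 0.06594262954068592 roll -0.0781208627214145 z 23.372450608250343 xr [137.954 175.93 ] yr [-18.608  23.072] xc 160.50762480616214
70 head 0.0352529673631946 roll 0.01585882921926185 z 20.514011355429336 xr [140.97 196.  ] yr [-25.146  21.27 ] xc 170.382188537988
few 0
16 rows: [[0.0073, 0.0, 0.0002], [-0.0, 0.0, 0.0]]
```

View pics/v3.png

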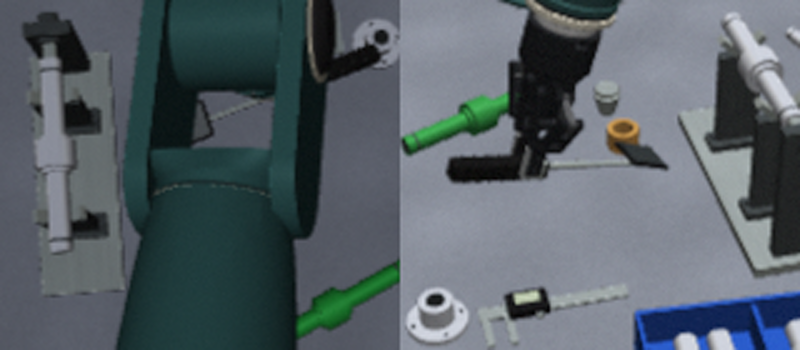

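```bash
python3 - <<'E'
from h import *
import pickle
ps=[robot.snapshot("scene") for _ in range(8)];C=cur();pickle.dump((ps,C),open("p4.pkl","wb"))
p=dict(ps[0]);p["depth"]=np.mean([q["depth"] for q in ps],0).astype(np.float32);sd=np.std([q["depth"] for q in ps],0)
X=cloud(p);M=C@np.linalg.inv(TM);l=(X-M[:3,3])@M[:3,:3]
k=(abs(l[...,1])<28)&(l[...,0]>140)&(l[...,0]<205)&(abs(l[...,2]-22)<14)
v,u=np.where(k);print(len(u),u.min(),u.max(),v.min(),v.max(),np.median(sd[k]))
for vv in range(v.min(),v.max()+1):
    print(vv,[(int(a),*np.round(l[vv,a],0).astype(int),int(p["frame"][vv,a].mean())) for a in np.where(k[vv])[0]])
for mgn in(19,15,13):
    s=k&(abs(l[...,1])<mgn)&(abs(l[...,0]-172)<mgn);q=l[s]
    A=np.c_[q[:,0]-172,q[:,1],np.ones(len(q))];cc=np.linalg.lstsq(A,q[:,2],rcond=None)[0];r=q[:,2]-A@cc
    print(mgn,len(q),"head",np.arctan(-cc[0]),"roll",cc[1],"z",cc[2],r.std())
E
```

```text
139 265 285 207 217 2.4999022
207 [(265, np.int64(149), np.int64(18), np.int64(24), 42), (266, np.int64(151), np.int64(16), np.int64(25), 24), (267, np.int64(154), np.int64(16), np.int64(25), 41), (268, np.int64(158), np.int64(17), np.int64(24), 54), (269, np.int64(163), np.int64(19), np.int64(23), 57)]
208 [(265, np.int64(148), np.int64(16), np.int64(22), 56), (266, np.int64(149), np.int64(13), np.int64(24), 34), (267, np.int64(152), np.int64(13), np.int64(24), 25), (268, np.int64(154), np.int64(11), np.int64(25), 42), (269, np.int64(159), np.int64(13), np.int64(24), 51), (270, np.int64(163), np.int64(14), np.int64(23), 52), (271, np.int64(167), np.int64(14), np.int64(23), 55), (272, np.int64(170), np.int64(14), np.int64(23), 53), (273, np.int64(175), np.int64(16), np.int64(21), 55), (274, np.int64(179), np.int64(17), np.int64(21), 57), (275, np.int64(182), np.int64(17), np.int64(20), 64)]
209 [(266, np.int64(149), np.int64(11), np.int64(22), 53), (267, np.int64(149), np.int64(8), np.int64(24), 27), (268, np.int64(152), np.int64(7), np.int64(24), 29), (269, np.int64(156), np.int64(7
[... 6126 characters left out ...]
int64(19), 21), (284, np.int64(191), np.int64(-20), np.int64(18), 22), (285, np.int64(195), np.int64(-20), np.int64(18), 24)]
217 [(280, np.int64(178), np.int64(-22), np.int64(16), 108), (281, np.int64(180), np.int64(-24), np.int64(17), 104), (283, np.int64(187), np.int64(-23), np.int64(17), 102), (284, np.int64(190), np.int64(-23), np.int64(16), 85), (285, np.int64(193), np.int64(-24), np.int64(17), 73)]
19 69 head 0.09845868472369183 roll 0.003394043242897382 z 21.326114604221388 2.594601984169204
15 43 head 0.10771332398029194 roll 0.014579246114963751 z 21.548726628967795 1.9790718032673473
13 32 head 0.16609476924252067 roll -0.003466236427244085 z 21.841994860991257 0.31542394097840853
```

{"name": "step_arm", "arguments": {"increments": [[[0.0073,0,0.0002],[0,0,0]],[[0.0073,0,0.0002],[0,0,0]],[[0.0073,0,0.0002],[0,0,0]],[[0.0073,0,0.0002],[0,0,0]],[[0.0073,0,0.0002],[0,0,0]],[[0.0073,0,0.0002],[0,0,0]],[[0.0073,0,0.0002],[0,0,0]],[[0.0073,0,0.0002],[0,0,0]]]}}

```text
time_s: 23.1
position: [642.2, -72.3, 108.7]
tool_rot: [[-0.296, 0.95, 0.095], [0.904, 0.311, -0.294], [-0.309, -0.001, -0.951]]
force: [-0.7, 0.1, -1.5]
width: 19.1
grasp_force: 58.8
```

{"name": "step_arm", "arguments": {"increments": [[[0.0073,0,0.0002],[0,0,0]],[[0.0073,0,0.0002],[0,0,0]],[[0.0073,0,0.0002],[0,0,0]],[[0.0073,0,0.0002],[0,0,0]],[[0.0073,0,0.0002],[0,0,0]],[[0.0073,0,0.0002],[0,0,0]],[[0.0073,0,0.0002],[0,0,0]],[[0.0073,0,0.0002],[0,0,0]]]}}

```text
time_s: 24.1
position: [625.0, -20.0, 89.1]
tool_rot: [[-0.296, 0.95, 0.095], [0.904, 0.311, -0.294], [-0.309, -0.001, -0.951]]
force: [-0.7, 0.6, -0.5]
width: 18.3
grasp_force: 58.8
```

```bash
python3 - <<'E'
from h import *
s=robot.sense();print(s["position"],s["force"],s["time_s"])
plan(cur(),target(V),8)
E
```

```text
[625.04  -20.014  89.112] [-0.722  0.611 -0.471] 24.1
8 rows: [[0.0047, 0.0, -0.0016], [-0.01, 0.0, 0.01]]
```

{"name": "step_arm", "arguments": {"increments": [[[0.0047,0,-0.0016],[0,0,0]],[[0.0047,0,-0.0016],[0,0,0]],[[0.0047,0,-0.0016],[0,0,0]],[[0.0047,0,-0.0016],[0,0,0]],[[0.0047,0,-0.0016],[0,0,0]],[[0.0047,0,-0.0016],[0,0,0]],[[0.0047,0,-0.0016],[0,0,0]],[[0.0047,0,-0.0016],[0,0,0]]]}}

```text
time_s: 25.1
position: [612.7, 17.6, 89.8]
tool_rot: [[-0.296, 0.95, 0.095], [0.904, 0.311, -0.294], [-0.309, -0.001, -0.951]]
force: [0.8, 0.0, -1.3]
width: 18.5
grasp_force: 58.8
```

```bash
python3 - <<'E'
from h import *
import pickle
S=[robot.snapshot("scene") for _ in range(6)];t=robot.snapshot("top");C=cur();pickle.dump((S,t,C),open("p5.pkl","wb"))
print(C,robot.sense()["force"]);print(target(V))
p=dict(S[0]);p["depth"]=np.mean([q["depth"] for q in S],0).astype(np.float32)
X=cloud(p);M=C@np.linalg.inv(TM);l=(X-M[:3,3])@M[:3,:3]
s=(abs(l[...,1])<14)&(abs(l[...,0]-172)<14)&(abs(l[...,2]-22)<10)&(p["frame"].mean(2)<75);q=l[s]
if len(q)>8:
    A=np.c_[q[:,0]-172,q[:,1],np.ones(len(q))];cc=np.linalg.lstsq(A,q[:,2],rcond=None)[0];r=q[:,2]-A@cc
    print(len(q),"head",np.arctan(-cc[0]),"roll",cc[1],"z",cc[2],r.std())
a=np.hstack([p["frame"][130:270,250:390],t["frame"][130:270,140:280]]);cv2.imwrite("pics/v5.png",cv2.resize(a,None,fx=2.8,fy=2.8,interpolation=cv2.INTER_CUBIC))
E
```

```text
[[ -0.296   0.95    0.095 612.836]
 [  0.904   0.311  -0.294  17.127]
 [ -0.309  -0.001  -0.951  89.776]
 [  0.      0.      0.      1.   ]] [-0.74   0.245 -1.086]
[[ -0.295   0.951   0.096 612.897]
 [  0.904   0.311  -0.294  18.014]
 [ -0.309   0.     -0.951  89.325]
 [  0.      0.      0.      1.   ]]
```

View pics/v5.png

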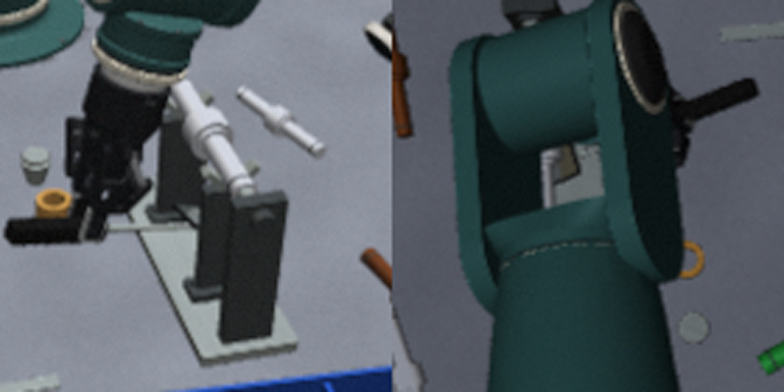

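{"name": "step_arm", "arguments": {"increments": [[[0,0,0],[0,0,0]],[[0,0,0],[0,0,0]],[[0,0,0],[0,0,0]],[[0,0,0],[0,0,0]],[[0,0,0],[0,0,0]],[[0,0,0],[0,0,0]],[[0,0,0],[0,0,0]],[[0,0,0],[0,0,0]]]}}

```text
time_s: 26.45
position: [612.8, 17.3, 89.8]
tool_rot: [[-0.296, 0.95, 0.095], [0.904, 0.311, -0.294], [-0.309, -0.001, -0.951]]
force: [0.5, -1.2, -1.8]
width: 18.7
grasp_force: 58.8
```

```bash
python3 - <<'E'
from h import *
C=cur();M=C@np.linalg.inv(TM);g=M[:3,:3]@G+M[:3,3];n=M[:3,:3]@np.array([np.sin(HEAD),0,np.cos(HEAD)])
print("glass-V",g-V,"tilt",np.degrees(np.arccos(n[2])),"az",np.degrees(np.arctan2(n[1],n[0])))
print(robot.sense()["force"],robot.sense()["time_s"]);print(robot.finish_job())
E
```

```text
glass-V [-0.195 -0.788  0.399] tilt 27.521125598904227 az 107.98138013905478
[ 0.461 -1.174 -1.814] 26.45
the job is handed in; nothing more can be done
None
```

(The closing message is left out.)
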